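Clamp a jar for labelling

ROBOT

A 6-joint arm with a two-finger parallel gripper is mounted at the origin on the work surface. World frame = base frame: x ahead of the robot, y to its left, z up, the work surface at z = 0. Lengths are in m, angles in rad, forces in N, time in s.
With the tool pointing down it reaches from about 0.375 to 0.975 m from the base axis. Payload 3.8 kg.
Tool frame: the origin (TCP) lies on the centre line of the jaws, within the pads' length; the fingertips stand 22 mm ahead of it and the grasp point (between the pads) lies 3 mm ahead of it; z points along the fingers, x is the direction in which the jaws open and shut, and the axes are right-handed (so a half turn about z gives the same grasp; the last joint's range is limited). The gripper opens to 85 mm and grips with 20 to 120 N. Pads are 22 mm wide; open, the fingers measure 114 mm over their backs; the gripper's body (76 mm by 85 mm) begins 54 mm behind the grasp point. The pads swing forward as they close: fully open they stand 13 mm farther back than shut.
Start: joints at [1.307, 0.264, 1.604, -0, 1.274, -0.037], TCP at [0.152, 0.658, 0.253] pointing down, gripper open.
Joint ranges: [-2.63, 2.63], [-0.94, 2.18], [0.31, 2.57], [-1.31, 4.45], [0, 2.66], [-2.55, 2.55]. Speed limits (rad/s): [2.57, 2.57, 3.14, 3.14, 3.14, 3.14].

INTERFACE

Orientations are given as a rotation vector (axis times angle).
In Python, from workcell import bot, viewer gives the robot as it stands.
- The arm moves only by the tool move_arm, never from a script. Its argument "series" is text: rows parted by semicolons, each of 7 numbers parted by spaces: the turn, a rotation vector about the tool's x, y, z scaled (see below), then the shift along the tool's x, y, z scaled (see below), then the opening, from -1 (shut) to 1 (fully open). A call has exactly 8 rows; each row is the pose to reach, as a shift and turn from the pose commanded when the call began, along the tool's axes at that moment; what a row does not reach only later rows make up. The controller multiplies each number of a shift by 100 mm and each number of a turn by 120 degrees. A row lasts 1/10 s, in which the tool goes at most 50 mm and 8.59 degrees, less where a joint would pass 70% of its speed; a pose out of reach is approached as far as the arm can. A call with a number of a shift or a turn outside -1 to 1 is refused whole. A call with a gripper value outside its range is refused whole. The fingers move at their own pace and stop on an object; "squeeze" is the grip in N (left out, the last holds). Time passes only in rows, so rows that repeat a pose let the fingers close, or fill a call up. It gives the time, the measured TCP pose, the force and the opening at its end, in the units of the state.
- bot.read_state(): the state, without advancing time (a new reading comes with each control period).
- viewer.read_camera(name): name is "scene" or "top" or "wrist"; returns a dict with "pixels" (480x640x3 uint8, red, green, blue), "K" (3x3 intrinsics, pixels), "world_to_cam" (4x4, takes a point from world to camera coordinates); the wrist camera has in their place "mount" (4x4, takes a point from camera to tool coordinates, whose origin is the TCP and whose axes are the tool frame's). Camera axes: x right, y up, looking along -z (the intrinsics and any distortion apply to the point x, -y, -z); pixel columns grow to the right and rows downward; lengths in m; the calibration is good to about 2 mm. A picture is of the moment at which its call begins: read the wrist's pose just before it. There is no depth.
- bot.finish_job(): hands the job in, once; it reports no verdict.
The state is a dict: "time": time; "q": joint angles; "joint_vel": joint speeds; "joint_torque": joint torques, N m; "tool_pos": TCP position; "tcp_rot": TCP orientation; "wrist_force": force on the tool from outside, world axes, zero at the start; "torque": the same for the moment, N m; "width": opening from 0.0 (shut) to 1.0 (fully open).
Only numpy, scipy, OpenCV 4.12 (cv2) and the standard library are available. Lean on these libraries where they do the work, as an engineer would, in place of code of your own. Each camera call takes 0.05 s, during which the arm holds its last target.

TASK

Stand the yellow jar with the black lid upright on the narrow white pedestal of the blue jar clamp, against its V-shaped stop. With the jar standing there by itself, turn the red clamp knob clockwise until the orange pad touches the jar and holds it against the stop, then add a quarter of a turn more and let go. Leave the red and green small jars standing where they are.

Things in the scene. Friction and masses are not known exactly. Their poses are not given: they have to be found in the camera images.
- yellow_jar_center (a point): Centre (half-way up, 55 mm above its underside, on its axis) of the small closed jar to be clamped: yellow body 58 mm in diameter with a white label band, black round lid 56 mm in diameter and 26 mm high on top; 110 mm tall in all, about 0.25 kg, stands upright loose on the table. z is up along its axis.
- seat (a point): Centre of the top of the clamp's white round pedestal (50 mm across, top 58 mm above the table, bolted down), where the jar's underside belongs. Axes: z up, +y towards the blue drive block with the knob (knob axis at y = +165 mm, x = 0; block 72 mm square, top 113 mm above the table), -y towards the V stop.
- v_stop (a point): Middle of the blue V-shaped stop, fixed on the clamp, 45 mm from the pedestal's axis and 32 mm above its top. Its two faces, each 45 degrees to the clamp's long axis, just touch a jar exactly centred on the pedestal. It reaches from 12 to 52 mm above the pedestal's top, so the jar's lid stays clear above it.
- pad_face (a point): Centre of the front face of the orange pad (42 mm wide, 30 mm high, 35 mm above the pedestal's top) on a thin rod between pedestal and drive block. It faces the V stop (-y of seat), 7 to 18 mm clear of a centred jar at the start, and moves straight towards it by 12 mm per rad of knob, until it meets the jar.
- knob_grip (a point): Point on the knob's vertical axis at grip height, 143 mm above the table. The knob is a red upright bar 60 mm long, 14 mm thick, from 123 to 157 mm above the table, on a 48 mm black disc (top at 123 mm), on the drive block, which has white marks each eighth of a turn. The frame turns with the knob: x along the bar towards the white mark on its top, y across its thickness, z up.
- clamp_knob (a joint): Knob angle in rad, growing as it turns clockwise seen from above: 0 (end stop, open) to 4.4 (end stop); starts between 0 and 0.9. A jar centred on the pedestal is met at about 1.5. The knob stays where it is left, by friction (0.16 N m to turn it free, up to about 0.3 N m when clamping).
- pad_spring (a joint): How far the sprung pad is pushed back on its rod, in m: 0 while free, up to 0.036. Once the jar sits between pad and stop it grows by 0.012 per rad of knob, 0.0188 for a quarter turn. The spring is preloaded to 2.4 N, so the pad first slides a loosely placed jar home against the stop, then gives at 300 N/m.
- red_jar: Bystander: small jar of the same size with red body and plum lid; origin at the centre of its underside. Leave standing.
- green_jar: Bystander: small jar of the same size with green body and white lid; origin at the centre of its underside. Leave standing.
- yellow_jar: The same yellow jar, its origin at the centre of its underside.

How it is judged:
By the outcome, as a careful person would: the job done as asked, in the order asked, and still so for the second after the job is handed in, with the robot touching nothing.
It also fails if it takes over 67 s, if anything falls off the work surface, if the arm or the gripper's body presses on something with over 40 N, if the wrist force passes 120 N, or if a joint passes its speed limit or range.

## Working session

There is one attempt and no reset: what is moved stays moved. The work goes in short steps, Python scripts to look and compute and a tool call to move; the robot and the scene stay as the last step left them, time stands still between calls to the robot, and variables do not carry over. Pictures are saved under pics/ and viewed, and the job is handed in when it is done.

Besides the shell and the picture viewer there is one more tool, called after "Request:" as a command line: name --argument value ..., lists and objects as JSON in quotes. move_arm: Moves the arm, as the interface text tells. Its arguments: {"type":"object","properties":{"series":{"type":"string"},"squeeze":{"type":"number"}},"required":["series"]}

```bash
mkdir -p pics; python3 - <<'E'
from workcell import bot, viewer
import cv2, numpy as np
s=bot.read_state(); print(s)
for n in ["scene","top","wrist"]:
    c=viewer.read_camera(n); cv2.imwrite(f"pics/{n}0.png",c["pixels"][:,:,::-1])
    print(n,{k:np.round(v,4).tolist() for k,v in c.items() if k!="pixels"})
E
```

```text
{'time': 0.0, 'q': array([ 1.30711338e+00,  2.64795458e-01,  1.60540431e+00, -2.51910792e-05,
        1.27371249e+00, -3.69277360e-02]), 'joint_vel': array([-1.32960049e-04,  2.37146447e-04, -2.15353593e-05,  6.39311932e-04,
       -5.63699085e-04,  1.60417601e-03]), 'joint_torque': array([ 1.98108180e-03, -5.15105975e+01, -3.67321658e+01,  2.17711749e-05,
        1.25572688e-02, -2.06789866e-05]), 'tool_pos': array([0.1515963 , 0.65703696, 0.25191711]), 'tcp_rot': array([ 2.45740113,  1.95499601, -0.00290945]), 'wrist_force': array([ 0.0424191 , -0.09417715,  0.05413117]), 'torque': array([0.01599065, 0.00296632, 0.00500096]), 'width': 0.9988841529383714}
scene {'K': [[561.9276, 0.0, 322.2585], [0.0, 561.9276, 232.042], [0.0, 0.0, 1.0]], 'world_to_cam': [[0.685, 0.7285, 0.0094, -0.4002], [-0.4249, 0.389, 0.8174, 0.11], [0.5919, -0.5639, 0.5759, -1.2243], [0.0, 0.0, 0.0, 1.0]]}
top {'K': [[601.4586, 0.0, 315.7282], [0.0, 601.4586, 240.0221], [0.0, 0.0, 1.0]], 'world_to_cam': [[-0.0059, -1.0, 0.006, 0.0594], [0.9987, -0.0056, 0.0512, -0.5442], [-0.0512, 0.0063, 0.9987, -1.0719], [0.0, 0.0, 0.0, 1.0]]}
wrist {'K': [[377.1297, 0.0, 320.4796], [0.0, 377.1297, 244.3939], [0.0, 0.0, 1.0]], 'mount': [[1.0, 0.0004, -0.0006, -0.0008], [0.0002, -0.9448, -0.3277, -0.0839], [-0.0007, 0.3277, -0.9448, -0.1208], [0.0, 0.0, 0.0, 1.0]]}
```

View pics/top0.png

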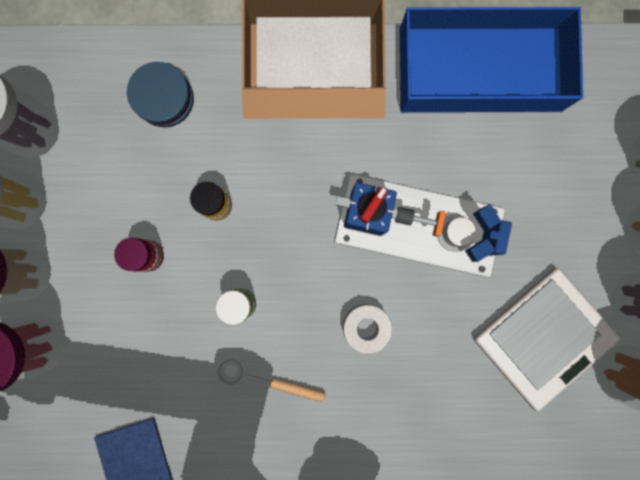

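View pics/scene0.png

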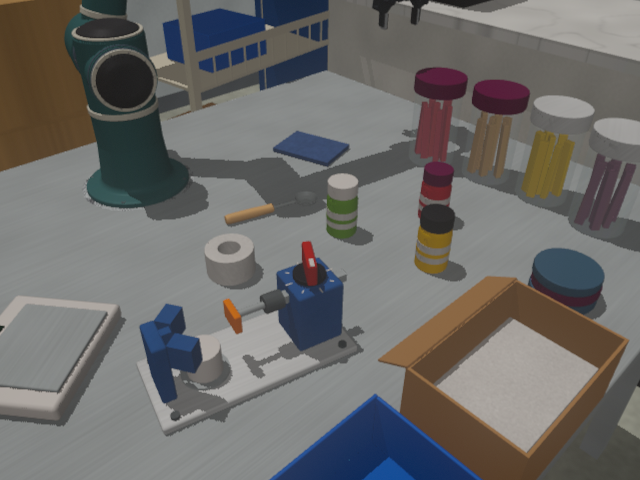

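View pics/wrist0.png

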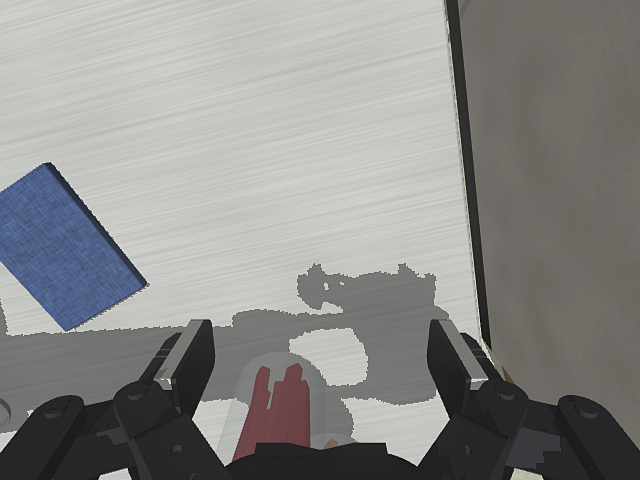

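The top view shows the yellow jar's lid at (209,198), the red jar (133,254), the green jar (233,307), the pedestal (461,232), the knob (374,204) and the V stop at about (492,235). I'll enlarge crops next.

```bash
python3 - <<'E'
import cv2
i=cv2.imread("pics/top0.png")
cv2.imwrite("pics/tc1.png",cv2.resize(i[160:290,325:525],None,fx=4,fy=4,interpolation=cv2.INTER_CUBIC))
cv2.imwrite("pics/tc2.png",cv2.resize(i[170:340,100:280],None,fx=3.5,fy=3.5,interpolation=cv2.INTER_CUBIC))
i=cv2.imread("pics/scene0.png")
cv2.imwrite("pics/sc1.png",cv2.resize(i[230:420,130:370],None,fx=3.3,fy=3.3,interpolation=cv2.INTER_CUBIC)[:600])
E
```

```text
(no output)
```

View pics/tc1.png

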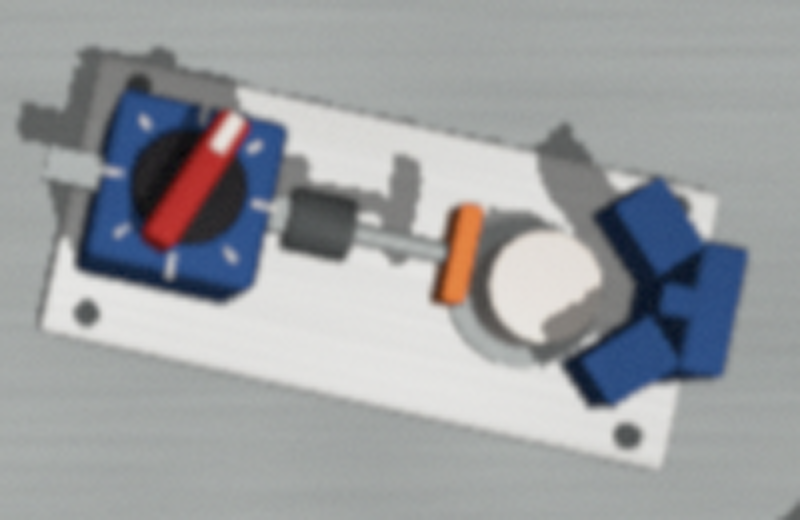

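View pics/tc2.png

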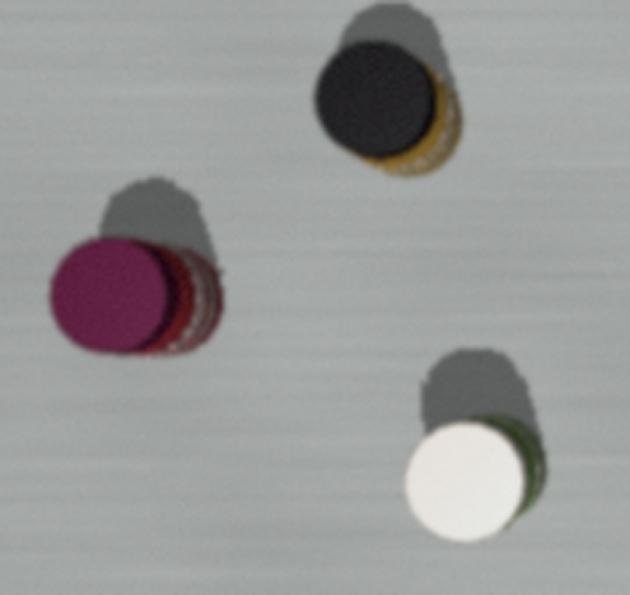

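View pics/sc1.png

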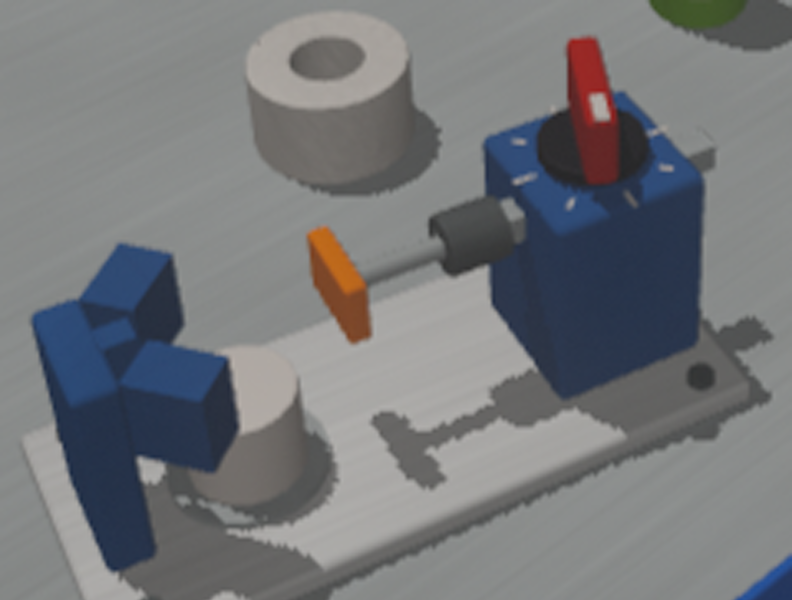

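```bash
cat > h.py <<'E'
import numpy as np
from workcell import bot, viewer
from scipy.spatial.transform import Rotation as R
W={"top":None}
def ray(c,u,v,z,dist=None,M=None):
    K=c["K"]; M=c["world_to_cam"] if M is None else M
    d=np.array([(u-K[0,2])/K[0,0],-(v-K[1,2])/K[1,1],-1.])
    Rm=M[:3,:3]; o=-Rm.T@M[:3,3]; d=Rm.T@d
    return o+d*(z-o[2])/d[2]
def proj(c,p,M=None):
    K=c["K"]; M=c["world_to_cam"] if M is None else M
    q=M[:3,:3]@np.asarray(p)+M[:3,3]
    return K[0,0]*q[0]/-q[2]+K[0,2], K[1,1]*-q[1]/-q[2]+K[1,2]
def wristM(c,s):
    T=np.eye(4);T[:3,:3]=R.from_rotvec(s["tcp_rot"]).as_matrix();T[:3,3]=s["tool_pos"]
    return np.linalg.inv(T@c["mount"])
E
python3 - <<'E'
from h import *
c=viewer.read_camera("top"); s=viewer.read_camera("scene")
print(c.keys())
f=lambda x,y:(325+(x+.5)/4-.5,160+(y+.5)/4-.5)
g=lambda x,y:(100+(x+.5)/3.5-.5,170+(y+.5)/3.5-.5)
P={}
for n,p,z in [("ped",f(545,286),.058),("knobtop",f(198,180),.157),("disc",f(190,187),.123),("kA",f(238,116),.157),("kB",f(158,245),.157),("yel",g(376,99),.11),("red",g(110,295),.11),("grn",g(465,481),.11)]:
    P[n]=ray(c,*p,z); print(n,P[n].round(4),np.round(proj(s,P[n]),1), np.hypot(*P[n][:2]).round(3))
d=P["disc"]-P["ped"]; print("axis",np.degrees(np.arctan2(d[1],d[0])),np.hypot(d[0],d[1]))
d=P["kA"]-P["kB"]; print("knob",np.degrees(np.arctan2(d[1],d[0])),np.hypot(d[0],d[1]))
print(R.from_rotvec(bot.read_state()["tcp_rot"]).as_matrix().round(3))
E
```

```text
dict_keys(['pixels', 'K', 'world_to_cam'])
ped [ 0.5563 -0.1954  0.058 ] [201.9 347.9] 0.59
knobtop [ 0.5924 -0.035   0.157 ] [308.7 251.9] 0.593
disc [ 0.5933 -0.0353  0.123 ] [309.1 271.7] 0.594
kA [ 0.6176 -0.051   0.157 ] [312.5 265.4] 0.62
kB [ 0.5669 -0.019   0.157 ] [305.  239.1] 0.567
yel [0.6101 0.2356 0.11  ] [437.  212.5] 0.654
red [0.5185 0.3598 0.11  ] [438.2 168.4] 0.631
grn [0.4307 0.1935 0.11  ] [342.6 181. ] 0.472
axis 77.00217160916321 0.164395322960919
knob -32.241574811155814 0.06001168826194843
[[ 0.225  0.974 -0.   ]
 [ 0.974 -0.225 -0.001]
 [-0.001 -0.    -1.   ]]
```

```bash
python3 - <<'E'
from h import *
c=viewer.read_camera("top"); s=viewer.read_camera("scene")
for n,b,t in [("j1",(432,163),(441,83)),("j2",(487,180),(500,97)),("j3",(543,204),(561,115)),("j4",(600,230),(620,140))]:
    p=ray(s,*b,0)
    hs=[(abs(proj(s,[p[0],p[1],z])[1]-t[1]),z) for z in np.arange(0,.4,.005)]
    print(n,p.round(3),min(hs)[1])
f=lambda x,y:(325+(x+.5)/4-.5,160+(y+.5)/4-.5)
a=np.radians(77); ey=np.array([np.cos(a),np.sin(a)]); ex=np.array([np.sin(a),-np.cos(a)])
ped=ray(c,*f(545,286),.058)[:2]
for p in [(483,208),(466,302),(474,255)]:
    d=ray(c,*f(*p),.108)[:2]-ped; print(d@ex,d@ey)
T=R.from_rotvec(bot.read_state()["tcp_rot"]).as_matrix()
print(T.T@(np.array([.6101,.2356,.26])-bot.read_state()["tool_pos"]))
E
```

```text
j1 [0.379 0.544 0.   ] 0.19
j2 [0.51 0.57 0.  ] 0.19
j3 [0.645 0.571 0.   ] 0.195
j4 [0.768 0.566 0.   ] 0.19
0.020036559604364148 0.04312954454859166
-0.019596904827693242 0.04186630747995534
0.00015405434315100247 0.0426990679975569
[-0.30811068  0.54150126 -0.00688623]
```

Pad gap is about 13 mm, so I expect about 1.1 rad of turn to contact. I'm approaching the yellow jar above the tall glass jars, whose tops are at about 0.19 m.

Request:
move_arm --series "0 0 0 -0.05 0.1 -0.2 1; 0 0 0 -0.12 0.22 -0.4 1; 0 0 0 -0.19 0.35 -0.5 1; 0 0 0 -0.27 0.49 -0.55 1; 0 0 0 -0.35 0.63 -0.55 1; 0 0 0 -0.43 0.77 -0.55 1; 0 0 0 -0.5 0.9 -0.55 1; 0 0 0 -0.56 1 -0.55 1" --squeeze 40

```text
time: 1.15
tool_pos: [0.2377, 0.5792, 0.3073]
tcp_rot: [2.459, 1.954, -0.002]
wrist_force: [-0.4, 0.2, -0.6]
width: 0.998
```

Request:
move_arm --series "0 0 0 -0.07 0.13 0 1; 0 0 0 -0.14 0.26 0 1; 0 0 0 -0.21 0.39 0 1; 0 0 0 -0.28 0.52 0 1; 0 0 0 -0.35 0.65 0 1; 0 0 0 -0.43 0.78 0 1; 0 0 0 -0.5 0.9 0 1; 0 0 0 -0.57 1 0 1"

```text
time: 1.95
tool_pos: [0.3222, 0.5018, 0.3083]
tcp_rot: [2.459, 1.955, 0.0]
wrist_force: [-0.2, -0.2, 0.5]
width: 1.003
```

Request:
move_arm --series "0 0 0 -0.07 0.13 0 1; 0 0 0 -0.14 0.26 0 1; 0 0 0 -0.21 0.39 0 1; 0 0 0 -0.28 0.52 0 1; 0 0 0 -0.35 0.65 0 1; 0 0 0 -0.43 0.78 0 1; 0 0 0 -0.5 0.9 0 1; 0 0 0 -0.57 1 0 1"

```text
time: 2.75
tool_pos: [0.4068, 0.4237, 0.3082]
tcp_rot: [2.459, 1.955, 0.0]
wrist_force: [-0.3, -0.6, -0.4]
width: 1.0
```

Request:
move_arm --series "0 0 0 -0.07 0.13 0 1; 0 0 0 -0.14 0.26 0 1; 0 0 0 -0.21 0.39 0 1; 0 0 0 -0.28 0.52 0 1; 0 0 0 -0.35 0.65 0 1; 0 0 0 -0.43 0.78 0 1; 0 0 0 -0.5 0.9 0 1; 0 0 0 -0.57 1 0 1"

```text
time: 3.55
tool_pos: [0.4914, 0.3457, 0.3082]
tcp_rot: [2.459, 1.955, -0.0]
wrist_force: [-0.2, 0.8, -0.7]
width: 1.001
```

Request:
move_arm --series "0 0 0 -0.07 0.13 0 1; 0 0 0 -0.14 0.26 0 1; 0 0 0 -0.21 0.39 0 1; 0 0 0 -0.28 0.52 0 1; 0 0 0 -0.35 0.65 0 1; 0 0 0 -0.43 0.78 0 1; 0 0 0 -0.5 0.9 0 1; 0 0 0 -0.57 1 0 1"

```text
time: 4.35
tool_pos: [0.576, 0.2676, 0.3082]
tcp_rot: [-2.459, -1.955, 0.0]
wrist_force: [-0.3, 0.6, 0.8]
width: 1.002
```

```bash
python3 - <<'E'
from h import *
import cv2
s=bot.read_state(); c=viewer.read_camera("wrist"); M=wristM(c,s)
cv2.imwrite("pics/w1.png",c["pixels"][:,:,::-1])
print(s["tool_pos"],proj(c,[.6101,.2356,.11],M))
T=R.from_rotvec(s["tcp_rot"]).as_matrix(); print(T.T@(np.array([.6101,.2356,.19])-s["tool_pos"]))
E
```

```text
[0.57604413 0.26763837 0.30818988] (np.float64(295.247796277361), np.float64(258.65859802231967))
[-0.02354054  0.04040229  0.11818885]
```

View pics/w1.png

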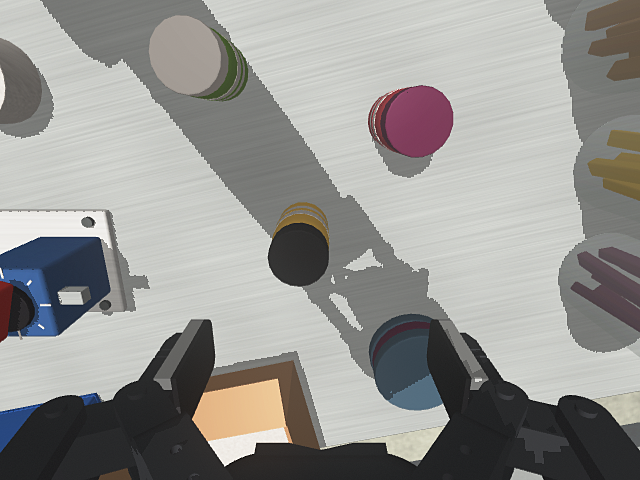

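```bash
python3 - <<'E'
from h import *
s=bot.read_state(); c=viewer.read_camera("wrist"); M=wristM(c,s)
p=ray(c,298.5,255,.11,M=M);print(p)
T=R.from_rotvec(s["tcp_rot"]).as_matrix(); p[2]=.19;print(T.T@(p-s["tool_pos"]))
print("red",ray(c,419,121,.11,M=M),"grn",ray(c,185,55,.11,M=M))
E
```

```text
[0.60852735 0.23772618 0.11      ]
[-0.02060105  0.0369572   0.11819765]
red [0.51876101 0.3602536  0.11      ] grn [0.4309198  0.19338653 0.11      ]
```

Request:
move_arm --series "0 0 0 -0.03 0.05 0.08 1; 0 0 0 -0.06 0.1 0.16 1; 0 0 0 -0.1 0.17 0.25 1; 0 0 0 -0.14 0.25 0.35 1; 0 0 0 -0.18 0.32 0.45 1; 0 0 0 -0.21 0.37 0.52 1; 0 0 0 -0.22 0.38 0.55 1; 0 0 0 -0.22 0.38 0.55 1"

```text
time: 5.25
tool_pos: [0.607, 0.2382, 0.2524]
tcp_rot: [-2.459, -1.955, 0.002]
wrist_force: [1.0, -0.1, 0.0]
width: 1.0
```

```bash
python3 - <<'E'
from h import *
import cv2
s=bot.read_state(); c=viewer.read_camera("wrist"); M=wristM(c,s)
cv2.imwrite("pics/w2.png",c["pixels"][:,:,::-1])
print(s["tool_pos"],proj(c,[.6101,.2356,.11],M),proj(c,[.6085,.2377,.11],M))
E
```

```text
[0.60703345 0.23816496 0.25235606] (np.float64(319.0787877907254), np.float64(239.76989745825574)) (np.float64(321.37195338121467), np.float64(237.14026479325176))
```

View pics/w2.png

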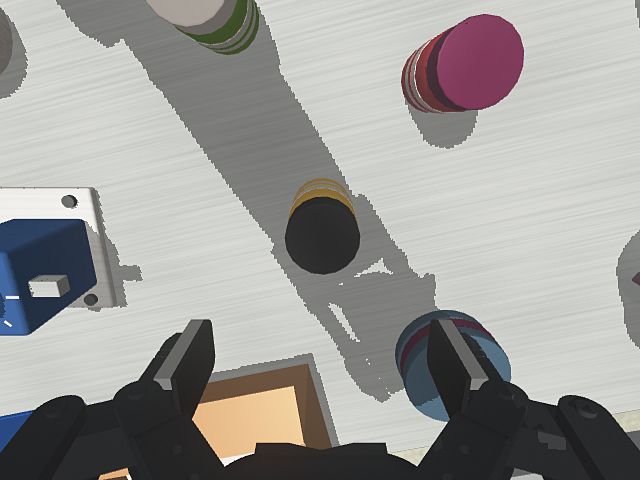

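Request:
move_arm --series "0 0 0 0 0 0.1 1; 0 0 0 0 0.01 0.22 1; 0 0 0 0 0.01 0.36 1; 0 0 0 0 0.01 0.5 1; 0 0 0 0 0.01 0.64 1; 0 0 0 0 0.01 0.78 1; 0 0 0 0 0.01 0.9 1; 0 0 0 0 0.01 1 1"

```text
time: 6.1
tool_pos: [0.6078, 0.2382, 0.1517]
tcp_rot: [-2.458, -1.956, 0.002]
wrist_force: [-0.3, 1.0, 0.2]
width: 1.003
```

Request:
move_arm --series "0 0 0 0 0 0.12 1; 0 0 0 0 0 0.26 1; 0 0 0 0 0 0.38 1; 0 0 0 0 0 0.47 1; 0 0 0 0 0 0.5 1; 0 0 0 0 0 0.5 1; 0 0 0 0 0 0.5 0; 0 0 0 0 0 0.5 -0.5" --squeeze 40

```text
time: 6.9
tool_pos: [0.6088, 0.2386, 0.1042]
tcp_rot: [2.458, 1.955, 0.002]
wrist_force: [0.4, -0.4, -0.4]
width: 0.692
```

Request:
move_arm --series "0 0 0 0 0 0 -1; 0 0 0 0 0 0 -1; 0 0 0 0 0 0 -1; 0 0 0 0 0 0 -1; 0 0 0 0 0 0 -1; 0 0 0 0 0 -0.05 -1; 0 0 0 0 0 -0.1 -1; 0 0 0 0 0 -0.1 -1"

```text
time: 7.7
tool_pos: [0.6079, 0.2382, 0.1132]
tcp_rot: [-2.458, -1.956, 0.001]
wrist_force: [0.2, -0.1, -3.5]
width: 0.641
```

```bash
python3 - <<'E'
from h import *
import cv2
c=viewer.read_camera("wrist"); s=viewer.read_camera("scene")
cv2.imwrite("pics/w3.png",np.hstack([c["pixels"][:,:,::-1][:,100:500],s["pixels"][:,:,::-1][100:340,340:540].repeat(2,0).repeat(2,1)]))
E
```

```text
(no output)
```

View pics/w3.png

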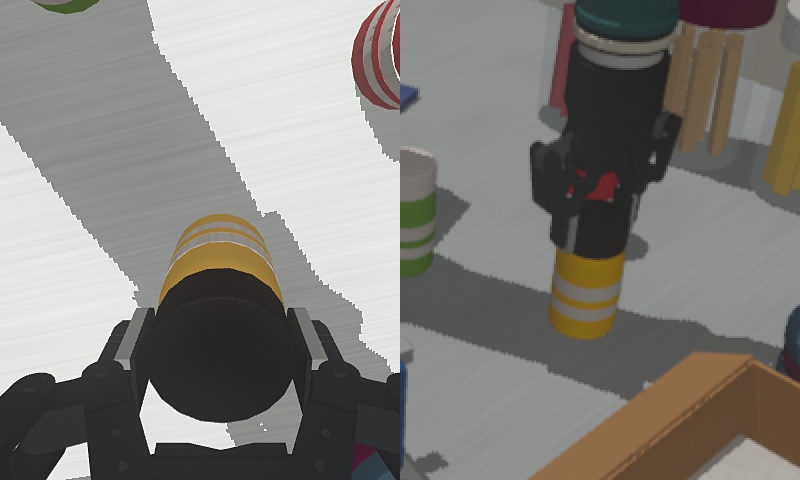

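Jar is gripped at the lid and lifted about 10 mm. I'm raising it over the clamp to carry it across.

Request:
move_arm --series "0 0 0 0 0 -0.1 -1; 0 0 0 0 0 -0.22 -1; 0 0 0 0 0 -0.36 -1; 0 0 0 -0.05 0 -0.5 -1; 0 0 0 -0.14 0 -0.64 -1; 0 0 0 -0.26 0 -0.78 -1; 0 0 0 -0.38 0 -0.9 -1; 0 0 0 -0.5 0 -1 -1"

```text
time: 8.6
tool_pos: [0.5968, 0.1883, 0.2148]
tcp_rot: [2.459, 1.955, 0.001]
wrist_force: [0.5, 0.2, -2.5]
width: 0.644
```

Request:
move_arm --series "0 0 0 -0.12 0 -0.12 -1; 0 0 0 -0.24 0 -0.25 -1; 0 0 0 -0.37 0 -0.4 -1; 0 0 0 -0.5 0 -0.55 -1; 0 0 0 -0.62 0 -0.7 -1; 0 0 0 -0.74 0 -0.85 -1; 0 0 0 -0.85 0 -0.97 -1; 0 0 0 -0.9 0 -1 -1"

```text
time: 9.4
tool_pos: [0.5774, 0.1009, 0.3159]
tcp_rot: [2.458, 1.954, 0.005]
wrist_force: [0.6, 0.8, -3.4]
width: 0.645
```

```bash
python3 - <<'E'
from h import *
import cv2
s=bot.read_state(); c=viewer.read_camera("wrist"); M=wristM(c,s)
cv2.imwrite("pics/w4.png",c["pixels"][:,:,::-1])
print(s["tool_pos"],s["wrist_force"],{k:np.round(proj(c,p,M),1) for k,p in dict(ped=[.5563,-.1954,.058],knob=[.5924,-.035,.157],jar=[*s["tool_pos"][:2],s["tool_pos"][2]+.007]).items()})
E
```

```text
[0.57740059 0.1008634  0.31587859] [ 0.62919706  0.80873448 -3.40023406] {'ped': array([ 44.1, 242.8]), 'knob': array([162.3, 281.3]), 'jar': array([322.7, 361.7])}
```

View pics/w4.png

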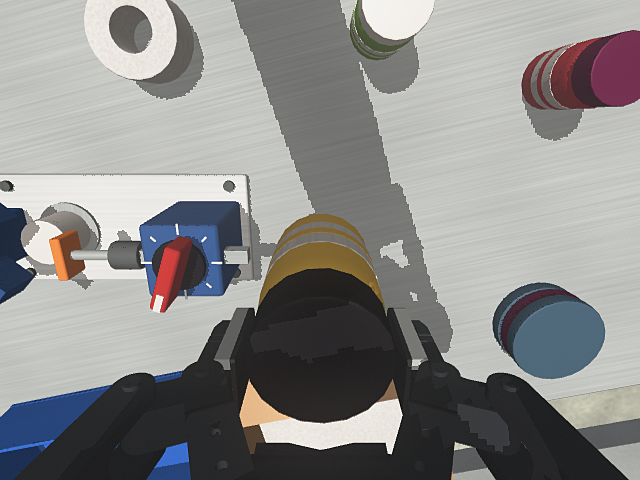

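```bash
python3 - <<'E'
import cv2
i=cv2.imread("pics/w4.png")
cv2.imwrite("pics/w4c.png",cv2.resize(i[170:330,0:260],None,fx=3,fy=3,interpolation=cv2.INTER_CUBIC))
E
```

```text
(no output)
```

View pics/w4c.png

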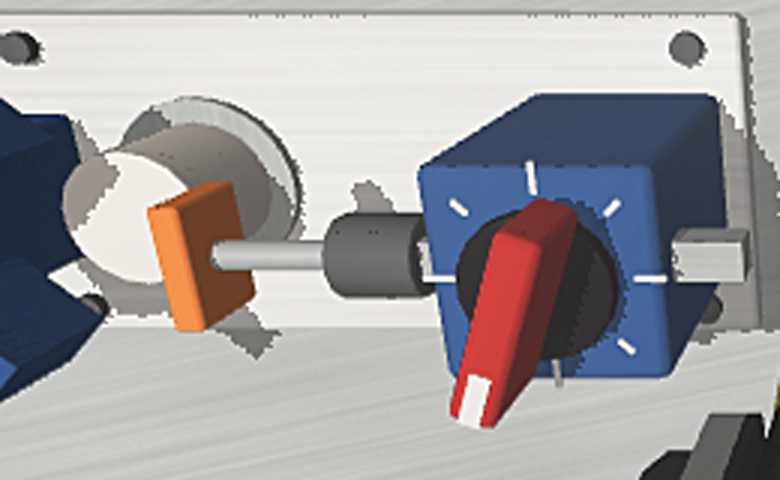

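The bar's top centre is at about (164.5,279) and the pedestal at (43,242.5), both agreeing with the top-camera estimates to 1–2 mm. I'm carrying on over the clamp.

Request:
move_arm --series "0 0 0 -0.12 0.02 0 -1; 0 0 0 -0.25 0.04 0 -1; 0 0 0 -0.37 0.06 0 -1; 0 0 0 -0.5 0.08 0 -1; 0 0 0 -0.62 0.1 0 -1; 0 0 0 -0.75 0.12 0 -1; 0 0 0 -0.87 0.14 0 -1; 0 0 0 -1 0.16 0 -1"

```text
time: 10.25
tool_pos: [0.5697, -0.0002, 0.3133]
tcp_rot: [2.459, 1.956, 0.0]
wrist_force: [-0.6, -0.1, -3.2]
width: 0.64
```

Request:
move_arm --series "0 0 0 -0.12 0.02 0 -1; 0 0 0 -0.25 0.04 0 -1; 0 0 0 -0.37 0.06 0 -1; 0 0 0 -0.5 0.08 0 -1; 0 0 0 -0.62 0.1 0 -1; 0 0 0 -0.75 0.12 0 -1; 0 0 0 -0.87 0.14 0 -1; 0 0 0 -1 0.16 0 -1"

```text
time: 11.05
tool_pos: [0.5628, -0.1012, 0.3133]
tcp_rot: [-2.458, -1.956, -0.0]
wrist_force: [1.1, -0.4, -2.2]
width: 0.639
```

Request:
move_arm --series "0 0 0 -0.12 0.02 0 -1; 0 0 0 -0.25 0.04 0 -1; 0 0 0 -0.37 0.06 0.04 -1; 0 0 0 -0.5 0.08 0.1 -1; 0 0 0 -0.62 0.1 0.2 -1; 0 0 0 -0.75 0.12 0.28 -1; 0 0 0 -0.86 0.13 0.34 -1; 0 0 0 -0.89 0.13 0.36 -1"

```text
time: 11.85
tool_pos: [0.5547, -0.191, 0.2756]
tcp_rot: [-2.458, -1.953, 0.002]
wrist_force: [0.0, 0.8, -2.6]
width: 0.645
```

```bash
python3 - <<'E'
from h import *
import cv2
s=bot.read_state(); c=viewer.read_camera("wrist"); M=wristM(c,s);t=viewer.read_camera("top")
cv2.imwrite("pics/w5.png",c["pixels"][:,:,::-1]);cv2.imwrite("pics/t5.png",cv2.resize(t["pixels"][:,:,::-1][150:300,320:520],None,fx=4,fy=4))
T=R.from_rotvec(s["tcp_rot"]).as_matrix()
print(s["tool_pos"],T.round(3).tolist(),"to seat in tool",(T.T@(np.array([.5563,-.1954,.161])-s["tool_pos"])).round(4),{k:np.round(proj(c,p,M),1) for k,p in dict(ped=[.5563,-.1954,.058],knob=[.5924,-.035,.157]).items()})
E
```

```text
[ 0.55469188 -0.19095896  0.2755718 ] [[0.226, 0.974, -0.002], [0.974, -0.226, 0.001], [0.0, -0.002, -1.0]] to seat in tool [-0.004   0.0029  0.1146] {'ped': array([316.9, 213.4]), 'knob': array([559.4, 248. ])}
```

View pics/w5.png

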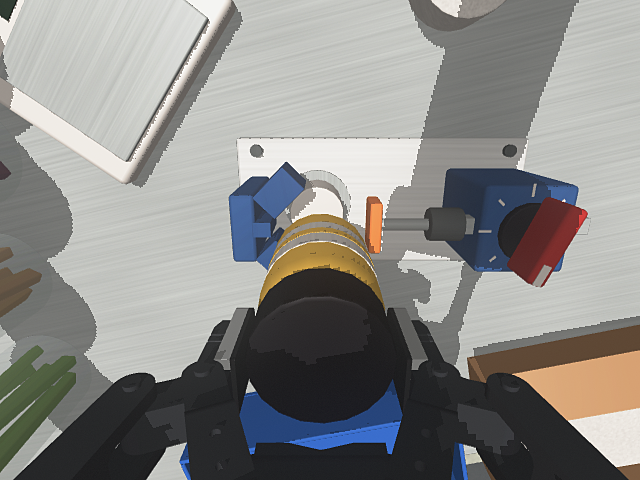

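View pics/t5.png

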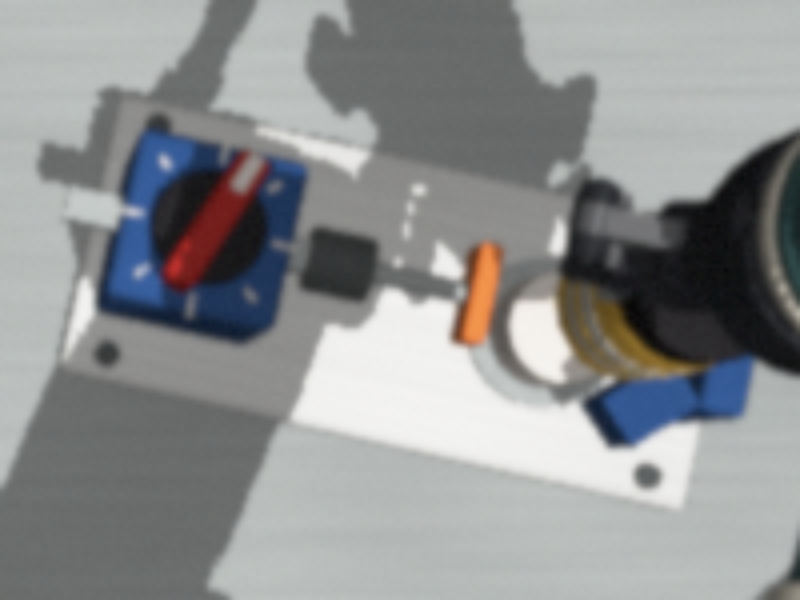

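Request:
move_arm --series "0 0 0 0 0.01 0.1 -1; 0 0 0 0 0.02 0.22 -1; 0 0 0 0 0.03 0.36 -1; 0 0 0 0 0.03 0.5 -1; 0 0 0 0 0.03 0.64 -1; 0 0 0 0 0.03 0.78 -1; 0 0 0 0 0.03 0.9 -1; 0 0 0 0 0.03 1 -1"

```text
time: 12.75
tool_pos: [0.5581, -0.1903, 0.1758]
tcp_rot: [-2.458, -1.955, 0.001]
wrist_force: [-0.2, -0.1, -2.6]
width: 0.64
```

Request:
move_arm --series "0 0 0 0 0 0.02 -1; 0 0 0 0 0 0.04 -1; 0 0 0 0 0 0.06 -1; 0 0 0 0 0 0.08 -1; 0 0 0 0 0 0.09 -1; 0 0 0 0 0 0.1 -1; 0 0 0 0 0 0.1 -1; 0 0 0 0 0 0.1 -1"

```text
time: 13.55
tool_pos: [0.5585, -0.1905, 0.1674]
tcp_rot: [2.458, 1.956, 0.0]
wrist_force: [0.8, -0.4, -2.5]
width: 0.643
```

```bash
python3 - <<'E'
from h import *
import cv2
s=bot.read_state(); c=viewer.read_camera("wrist"); t=viewer.read_camera("scene")
cv2.imwrite("pics/w6.png",np.hstack([cv2.resize(c["pixels"][:,:,::-1],(400,300)),cv2.resize(t["pixels"][200:425,100:400,::-1],(400,300))]))
T=R.from_rotvec(s["tcp_rot"]).as_matrix()
print(s["tool_pos"],s["wrist_force"],"to seat in tool",(T.T@(np.array([.5563,-.1954,.161])-s["tool_pos"])).round(4))
E
```

```text
[ 0.55852827 -0.19047579  0.16739128] [ 0.77537388 -0.42854925 -2.54223023] to seat in tool [-0.0053 -0.0011  0.0064]
```

View pics/w6.png

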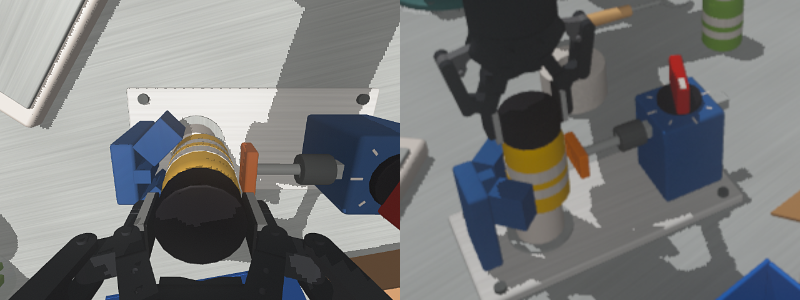

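Request:
move_arm --series "0 0 0 -0.01 -0.005 0.01 -1; 0 0 0 -0.02 -0.005 0.02 -1; 0 0 0 -0.03 -0.005 0.03 -1; 0 0 0 -0.03 -0.005 0.04 -1; 0 0 0 -0.03 -0.005 0.045 -1; 0 0 0 -0.03 -0.005 0.05 -1; 0 0 0 -0.03 -0.005 0.05 -1; 0 0 0 -0.03 -0.005 0.05 -1"

```text
time: 14.45
tool_pos: [0.5573, -0.1932, 0.1625]
tcp_rot: [-2.458, -1.956, 0.0]
wrist_force: [-1.7, 1.5, 0.6]
width: 0.641
```

Request:
move_arm --series "0 0 0 0 0 0.003 -1; 0 0 0 0 0 0.006 -1; 0 0 0 0 0 0.009 -1; 0 0 0 0 0 0.012 -1; 0 0 0 0 0 0.015 -1; 0 0 0 0 0 0.015 -1; 0 0 0 0 0 0.015 -1; 0 0 0 0 0 0.015 -1"

```text
time: 15.25
tool_pos: [0.5575, -0.1933, 0.1625]
tcp_rot: [2.458, 1.955, 0.001]
wrist_force: [-4.3, 2.7, 9.8]
width: 0.639
```

Touchdown at TCP z of about 0.162. The side force suggests the jar is rubbing the +x face of the V. I'm easing up and shifting away from it.

Request:
move_arm --series "0 0 0 0 0 -0.01 -1; 0 0 0 0 -0.005 -0.02 -1; 0 0 0 0 -0.01 -0.02 -1; 0 0 0 0 -0.01 -0.02 -1; 0 0 0 0 -0.01 -0.02 -1; 0 0 0 0 -0.01 -0.02 -1; 0 0 0 0 -0.01 -0.02 -1; 0 0 0 0 -0.01 -0.02 -1"

```text
time: 16.05
tool_pos: [0.5562, -0.1931, 0.1625]
tcp_rot: [-2.458, -1.956, 0.001]
wrist_force: [-0.5, 0.2, -3.0]
width: 0.646
```

```bash
python3 - <<'E'
from h import *
s=bot.read_state()
T=R.from_rotvec(s["tcp_rot"]).as_matrix()
print(s["tool_pos"],"F tool",(T.T@s["wrist_force"]).round(2),"to seat",(T.T@(np.array([.5563,-.1954,.161])-s["tool_pos"])).round(4))
E
```

```text
[ 0.55618636 -0.19308279  0.16254936] F tool [ 0.07 -0.57  2.99] to seat [-0.0022  0.0006  0.0015]
```

Request:
move_arm --series "0 0 0 -0.003 0 0 -1; 0 0 0 -0.006 0 0 -1; 0 0 0 -0.009 0 0 -1; 0 0 0 -0.012 0 0 -1; 0 0 0 -0.015 0 0 -1; 0 0 0 -0.015 0 0 -1; 0 0 0 -0.015 0 0 -1; 0 0 0 -0.015 0 0 -1"

```text
time: 16.85
tool_pos: [0.5559, -0.1942, 0.1627]
tcp_rot: [-2.458, -1.955, -0.0]
wrist_force: [0.3, 2.2, -1.6]
width: 0.639
```

```bash
cat > st.py <<'E'
from h import *
s=bot.read_state()
T=R.from_rotvec(s["tcp_rot"]).as_matrix()
print(s["tool_pos"],"F tool",(T.T@s["wrist_force"]).round(2),"M tool",(T.T@s["torque"]).round(3),"to seat",(T.T@(np.array([.5563,-.1954,.161])-s["tool_pos"])).round(4),"q",s["q"].round(3),"w",round(s["width"],3))
E
python3 st.py
```

```text
[ 0.55592787 -0.19415035  0.16267733] F tool [ 2.22 -0.24  1.64] M tool [ 0.198  0.627 -0.026] to seat [-0.0011  0.0006  0.0017] q [-3.790e-01  1.760e-01  1.885e+00  1.000e-03  1.082e+00 -1.723e+00] w 0.639
```

Symmetric contact with the V (+2.2 N along tool x, about 0 across). I'm lowering the last bit and releasing.

Request:
move_arm --series "0 0 0 0 0 0.005 -1; 0 0 0 0.003 0 0.01 -1; 0 0 0 0.003 0 0.015 -1; 0 0 0 0.003 0 0.015 -1; 0 0 0 0.003 0 0.015 -0.2; 0 0 0 0.003 0 0.015 0.3; 0 0 0 0.003 0 0.015 0.4; 0 0 0 0.003 0 0.015 0.5"

```text
time: 17.65
tool_pos: [0.5566, -0.1951, 0.1615]
tcp_rot: [2.457, 1.955, 0.0]
wrist_force: [-0.5, 0.4, -0.2]
width: 0.747
```

Request:
move_arm --series "0 0 0 0 0 0 0.8; 0 0 0 0 0 0 1; 0 0 0 0 0 0 1; 0 0 0 0 0 -0.05 1; 0 0 0 0 0 -0.15 1; 0 0 0 0 0 -0.3 1; 0 0 0 0 0 -0.45 1; 0 0 0 0 0 -0.6 1"

```text
time: 18.45
tool_pos: [0.5566, -0.1944, 0.2236]
tcp_rot: [2.457, 1.955, 0.001]
wrist_force: [-0.0, 0.7, 0.4]
width: 0.998
```

```bash
python3 st.py; python3 - <<'E'
from h import *
import cv2
s=bot.read_state();c=viewer.read_camera("wrist"); t=viewer.read_camera("scene")
M=wristM(c,s); print({k:np.round(proj(c,p,M),1) for k,p in dict(lid=[.5563,-.1954,.168],knob=[.5924,-.035,.157]).items()})
cv2.imwrite("pics/w7.png",c["pixels"][:,:,::-1]); cv2.imwrite("pics/s7.png",cv2.resize(t["pixels"][200:425,100:400,::-1],(800,600)))
E
```

```text
[ 0.55657304 -0.19440078  0.22360965] F tool [ 0.65 -0.15 -0.42] M tool [-0.02  -0.017  0.031] to seat [-0.001  -0.0002  0.0626] q [-0.378  0.123  1.826 -0.     1.19  -1.722] w 0.998
{'lid': array([319.9, 285.9]), 'knob': array([623.5, 275.4])}
```

View pics/w7.png

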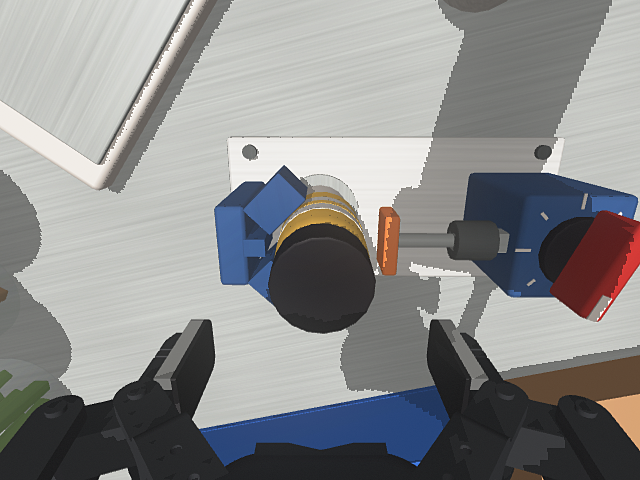

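View pics/s7.png

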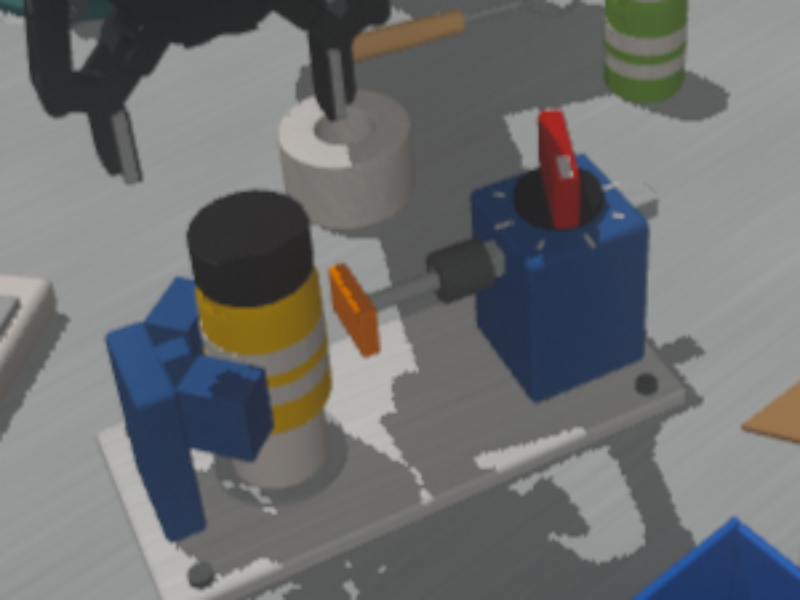

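The jar stands by itself in the V, with the orange pad still clear of it. Next I'm moving over the knob.

Request:
move_arm --series "0 0 0 0.05 0 -0.1 1; 0 0 0 0.15 0 -0.2 1; 0 0 0 0.28 0 -0.2 1; 0 0 0 0.42 0 -0.2 1; 0 0 0 0.56 0 -0.2 1; 0 0 0 0.7 0 -0.2 1; 0 0 0 0.83 0 -0.2 1; 0 0 0 0.95 0 -0.2 1"

```text
time: 19.35
tool_pos: [0.5775, -0.1002, 0.2409]
tcp_rot: [-2.458, -1.956, 0.001]
wrist_force: [0.5, -0.5, -0.1]
width: 1.002
```

Request:
move_arm --series "0 0 0.03 0.1 0 0 1; 0 0 0.06 0.21 0 0 1; 0 0 0.09 0.32 0 0 1; 0 0 0.12 0.44 0 0 1; 0 0 0.14 0.54 0 0 1; 0 0 0.16 0.62 0 0 1; 0 0 0.16 0.68 0 0 1; 0 0 0.16 0.68 0 0 1"

```text
time: 20.15
tool_pos: [0.5929, -0.0344, 0.2412]
tcp_rot: [-2.749, -1.521, 0.0]
wrist_force: [-0.4, 0.2, 0.1]
width: 1.001
```

```bash
python3 st.py; python3 - <<'E'
from h import *
import cv2
s=bot.read_state();c=viewer.read_camera("wrist")
M=wristM(c,s); print({k:np.round(proj(c,p,M),1) for k,p in dict(lid=[.5563,-.1954,.168],knob=[.5924,-.035,.157],disc=[.5933,-.0353,.123]).items()})
cv2.imwrite("pics/w8.png",c["pixels"][:,:,::-1])
cv2.imwrite("pics/w8c.png",cv2.resize(c["pixels"][150:400,220:440,::-1],None,fx=2.4,fy=2.4))
E
```

```text
[ 0.59287425 -0.03443875  0.24119591] F tool [-0.07 -0.41 -0.09] M tool [ 0.032 -0.013 -0.003] to seat [-0.1558  0.0545  0.0802] q [-0.1    0.12   1.797  0.     1.225 -1.111] w 1.001
{'lid': array([ 64. , 355.2]), 'knob': array([320. , 264.6]), 'disc': array([320.4, 246.8])}
```

View pics/w8.png

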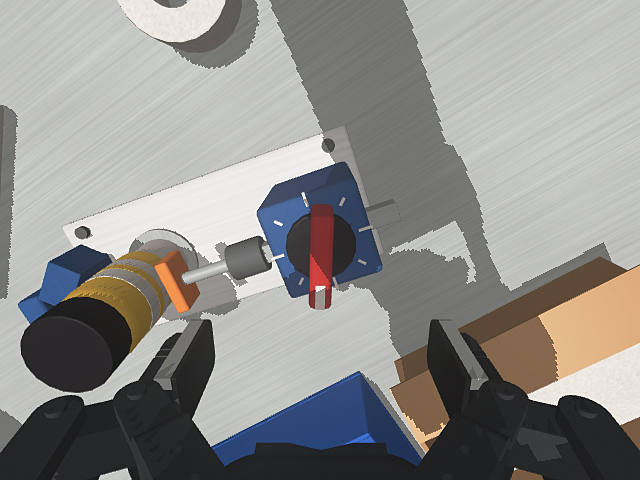

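View pics/w8c.png

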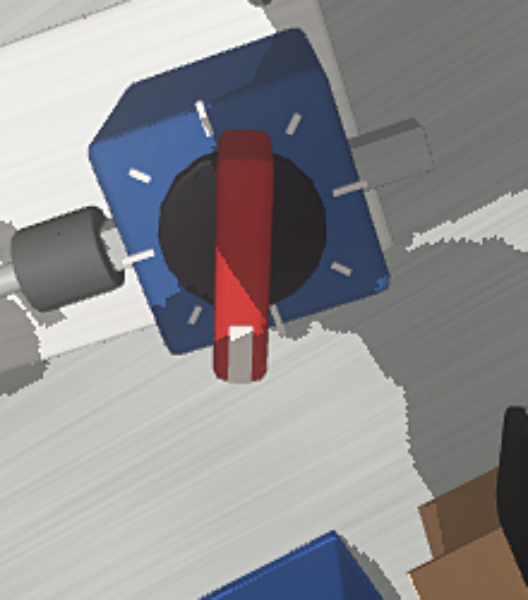

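The bar is centred between the jaws at column 321 against a predicted 320, with about 1° of tilt. I'm descending and gripping it.

Request:
move_arm --series "0 0 0.01 0 0 0.1 1; 0 0 0.01 0 0 0.22 1; 0 0 0.01 0 0 0.36 1; 0 0 0.01 0 0 0.5 1; 0 0 0.01 0 0 0.64 1; 0 0 0.01 0 0 0.77 1; 0 0 0.01 0 0 0.86 1; 0 0 0.01 0 0 0.89 0.6"

```text
time: 21.0
tool_pos: [0.5919, -0.0353, 0.1505]
tcp_rot: [-2.765, -1.489, 0.003]
wrist_force: [-0.7, 0.5, -0.3]
width: 0.854
```

Request:
move_arm --series "0 0 0 0 0 0 0; 0 0 0 0 0 0 -0.4; 0 0 0 0 0 0 -0.8; 0 0 0 0 0 0 -1; 0 0 0 0 0 0 -1; 0 0 0 0 0 0 -1; 0 0 0 0 0 0 -1; 0 0 0 0 0 0 -1" --squeeze 50

```text
time: 21.8
tool_pos: [0.5936, -0.035, 0.1534]
tcp_rot: [2.766, 1.489, 0.003]
wrist_force: [1.5, 3.7, 5.3]
width: 0.151
```

```bash
python3 st.py; python3 - <<'E'
from h import *
import cv2
s=bot.read_state();c=viewer.read_camera("wrist")
cv2.imwrite("pics/w9.png",c["pixels"][:,:,::-1])
E
```

```text
[ 0.59358556 -0.03500339  0.15335074] F tool [ 3.94 -0.78 -5.25] M tool [0.215 0.477 0.09 ] to seat [-0.1544  0.0572 -0.0078] q [-1.010e-01  1.940e-01  1.882e+00  1.000e-03  1.064e+00 -1.089e+00] w 0.151
```

View pics/w9.png

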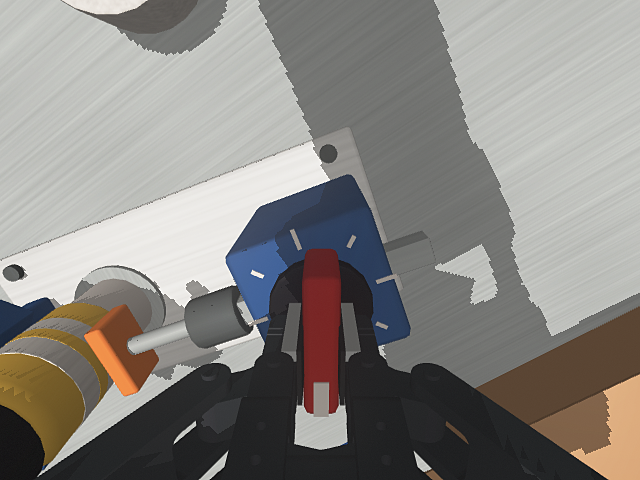

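Request:
move_arm --series "0 0 0 0.005 0 -0.01 -1; 0 0 0.05 0.005 0 -0.01 -1; 0 0 0.11 0.005 0 -0.01 -1; 0 0 0.17 0.005 0 -0.01 -1; 0 0 0.23 0.005 0 -0.01 -1; 0 0 0.29 0.005 0 -0.01 -1; 0 0 0.35 0.005 0 -0.01 -1; 0 0 0.4 0.005 0 -0.01 -1"

```text
time: 22.65
tool_pos: [0.5931, -0.0353, 0.1534]
tcp_rot: [3.132, 0.229, 0.0]
wrist_force: [1.4, 2.2, 2.2]
width: 0.151
```

```bash
python3 st.py; cat > ph.py <<'E'
import sys
from h import *
import cv2
n=sys.argv[1]
c=viewer.read_camera("wrist"); t=viewer.read_camera("top"); s=viewer.read_camera("scene")
cv2.imwrite(f"pics/w{n}.png",c["pixels"][:,:,::-1])
a=cv2.resize(t["pixels"][180:290,400:520,::-1],(400,367)); b=cv2.resize(s["pixels"][240:400,140:310,::-1],(390,367))
cv2.imwrite(f"pics/m{n}.png",np.hstack([a,b]))
E
python3 ph.py 10
```

```text
[ 0.59305831 -0.03526982  0.15336947] F tool [ 1.65 -1.94 -2.16] M tool [ 0.17   0.146 -0.19 ] to seat [-0.0597  0.1531 -0.0075] q [-1.010e-01  1.940e-01  1.882e+00 -1.000e-03  1.066e+00 -2.470e-01] w 0.151
```

View pics/m10.png

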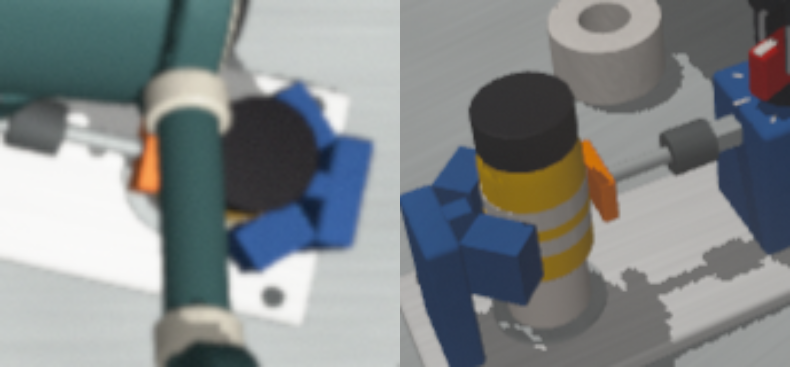

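View pics/w10.png

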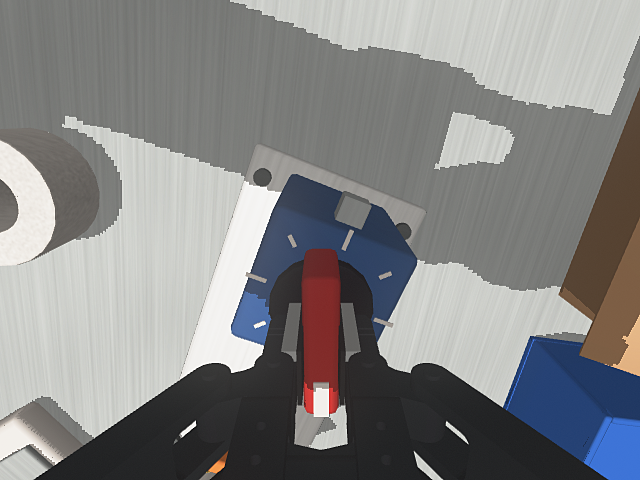

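After 0.84 rad of turn (q6 -1.089 to -0.247) the pad is still a few mm from the jar. I'll track the pad's back edge in the scene camera over smaller steps to find the contact angle.

```bash
cat > trk.py <<'E'
from h import *
import cv2
def edge(rgb):
    hsv=cv2.cvtColor(np.ascontiguousarray(rgb[270:345,220:262]),cv2.COLOR_RGB2HSV).astype(int) if False else cv2.cvtColor(np.ascontiguousarray(rgb[285:345,205:275]),cv2.COLOR_RGB2HSV).astype(int)
    m=(hsv[...,0]>=5)&(hsv[...,0]<=17)&(hsv[...,1]>170)&(hsv[...,2]>70)
    return m
def rep(rgb):
    m=edge(rgb); r=[(i,np.nonzero(l)[0].max()) for i,l in enumerate(m) if l.sum()>2]
    ys,xs=np.nonzero(m)
    return dict(n=int(m.sum()),x0=int(xs.min()+205),x1=int(xs.max()+205),y0=int(ys.min()+285),y1=int(ys.max()+285),redge=round(float(np.mean([b for a,b in r]))+205,2),bot=round(float(np.mean([np.nonzero(l)[0].max() for l in m.T if l.sum()>2]))+285,2),cx=round(xs.mean()+205,2),cy=round(ys.mean()+285,2))
if __name__=="__main__":
    print("start",rep(cv2.imread("pics/scene0.png")[:,:,::-1]))
    F=[]
    for i in range(4):
        s=bot.read_state(); im=viewer.read_camera("scene")["pixels"]
        T=R.from_rotvec(s["tcp_rot"]).as_matrix();F.append([*(T.T@s["torque"]),*(T.T@s["wrist_force"])])
    print("q6",s["q"][5].round(4),"yaw",np.arctan2(T[1,0],T[0,0]).round(4),rep(im),"M,F",np.mean(F,0).round(3),"t",s["time"])
E
python3 trk.py
```

```text
start {'n': 217, 'x0': 223, 'x1': 240, 'y0': 299, 'y1': 328, 'redge': 235.25, 'bot': 319.81, 'cx': np.float64(231.05), 'cy': np.float64(311.13)}
q6 -0.2527 yaw 0.1518 {'n': 277, 'x0': 219, 'x1': 233, 'y0': 302, 'y1': 335, 'redge': 229.76, 'bot': 326.67, 'cx': np.float64(226.53), 'cy': np.float64(319.18)} M,F [ 0.027  0.121  0.141  1.21   0.192 -3.361] t 22.95
```

Request:
move_arm --series "0 0 0.025 0 0 0 -1; 0 0 0.05 0 0 0 -1; 0 0 0.07 0 0 0 -1; 0 0 0.07 0 0 0 -1; 0 0 0.07 0 0 0 -1; 0 0 0.07 0 0 0 -1; 0 0 0.07 0 0 0 -1; 0 0 0.07 0 0 0 -1"

```text
time: 23.8
tool_pos: [0.5929, -0.0352, 0.1533]
tcp_rot: [3.141, 0.006, -0.0]
wrist_force: [0.3, -1.6, 3.6]
width: 0.147
```

```bash
python3 trk.py
```

```text
start {'n': 217, 'x0': 223, 'x1': 240, 'y0': 299, 'y1': 328, 'redge': 235.25, 'bot': 319.81, 'cx': np.float64(231.05), 'cy': np.float64(311.13)}
q6 -0.1046 yaw 0.0039 {'n': 241, 'x0': 219, 'x1': 232, 'y0': 302, 'y1': 336, 'redge': 228.58, 'bot': 327.07, 'cx': np.float64(225.92), 'cy': np.float64(320.23)} M,F [-0.33  -0.076  0.057  0.094  1.646 -3.821] t 23.95
```

Request:
move_arm --series "0 0 0.025 0 0 0 -1; 0 0 0.05 0 0 0 -1; 0 0 0.07 0 0 0 -1; 0 0 0.07 0 0 0 -1; 0 0 0.07 0 0 0 -1; 0 0 0.07 0 0 0 -1; 0 0 0.07 0 0 0 -1; 0 0 0.07 0 0 0 -1"

```text
time: 24.8
tool_pos: [0.5929, -0.0352, 0.1534]
tcp_rot: [3.133, -0.223, -0.0]
wrist_force: [-1.5, -2.3, 5.3]
width: 0.153
```

```bash
python3 trk.py
```

```text
start {'n': 217, 'x0': 223, 'x1': 240, 'y0': 299, 'y1': 328, 'redge': 235.25, 'bot': 319.81, 'cx': np.float64(231.05), 'cy': np.float64(311.13)}
q6 0.0414 yaw -0.1423 {'n': 241, 'x0': 218, 'x1': 232, 'y0': 302, 'y1': 336, 'redge': 227.91, 'bot': 328.07, 'cx': np.float64(225.59), 'cy': np.float64(320.54)} M,F [-0.481 -0.139  0.101 -0.257  2.236 -5.189] t 24.95
```

Request:
move_arm --series "0 0 0.025 0 0 0 -1; 0 0 0.05 0 0 0 -1; 0 0 0.07 0 0 0 -1; 0 0 0.07 0 0 0 -1; 0 0 0.07 0 0 0 -1; 0 0 0.07 0 0 0 -1; 0 0 0.07 0 0 0 -1; 0 0 0.07 0 0 0 -1"

```text
time: 25.8
tool_pos: [0.5928, -0.0352, 0.1533]
tcp_rot: [3.109, -0.452, -0.001]
wrist_force: [-1.4, -2.9, 4.4]
width: 0.149
```

```bash
python3 trk.py; python3 ph.py 11
```

```text
start {'n': 217, 'x0': 223, 'x1': 240, 'y0': 299, 'y1': 328, 'redge': 235.25, 'bot': 319.81, 'cx': np.float64(231.05), 'cy': np.float64(311.13)}
q6 0.188 yaw -0.2889 {'n': 240, 'x0': 218, 'x1': 232, 'y0': 302, 'y1': 336, 'redge': 227.85, 'bot': 328.14, 'cx': np.float64(225.52), 'cy': np.float64(320.51)} M,F [-0.477 -0.113  0.073 -0.427  2.932 -4.946] t 25.95
```

View pics/m11.png

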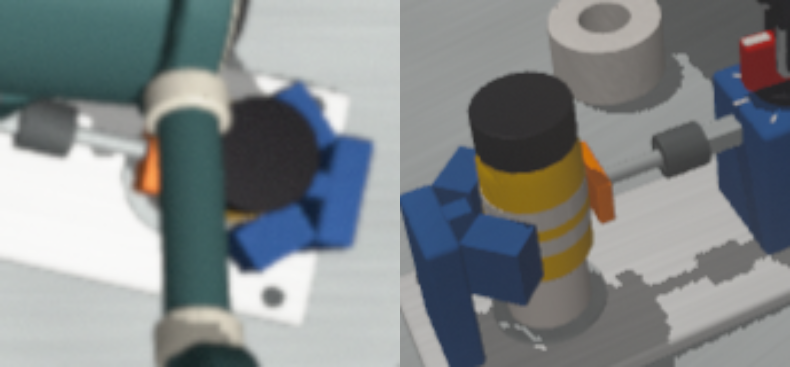

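The pad stopped advancing at about q6 = 0.0 rad, with its edge constant at 227.9 px after that, so it touches and holds the jar. A quarter turn more ends at q6 of about 1.58, so I'm continuing clockwise with a firmer grip.

Request:
move_arm --series "0 0 0.02 0 0 0 -1; 0 0 0.06 0 0 0 -1; 0 0 0.11 0 0 0 -1; 0 0 0.16 0 0 0 -1; 0 0 0.21 0 0 0 -1; 0 0 0.26 0 0 0 -1; 0 0 0.31 0 0 0 -1; 0 0 0.34 0 0 0 -1" --squeeze 80

```text
time: 26.95
tool_pos: [0.5924, -0.0348, 0.1534]
tcp_rot: [2.754, -1.511, -0.002]
wrist_force: [-2.7, -0.9, 5.9]
width: 0.146
```

Request:
move_arm --series "0 0 0.04 0 0 0 -1; 0 0 0.09 0 0 0 -1; 0 0 0.14 0 0 0 -1; 0 0 0.19 0 0 0 -1; 0 0 0.24 0 0 0 -1; 0 0 0.29 0 0 0 -1; 0 0 0.33 0 0 0 -1; 0 0 0.33 0 0 0 -1"

```text
time: 27.75
tool_pos: [0.5923, -0.0343, 0.1534]
tcp_rot: [2.08, -2.353, -0.003]
wrist_force: [-3.0, -0.8, 7.3]
width: 0.15
```

```bash
python3 trk.py; python3 ph.py 12
```

```text
start {'n': 217, 'x0': 223, 'x1': 240, 'y0': 299, 'y1': 328, 'redge': 235.25, 'bot': 319.81, 'cx': np.float64(231.05), 'cy': np.float64(311.13)}
q6 1.5912 yaw -1.6922 {'n': 240, 'x0': 218, 'x1': 232, 'y0': 302, 'y1': 336, 'redge': 228.0, 'bot': 327.85, 'cx': np.float64(225.47), 'cy': np.float64(320.6)} M,F [-0.451  0.011  0.089  0.747  2.761 -7.113] t 27.9
```

View pics/w12.png

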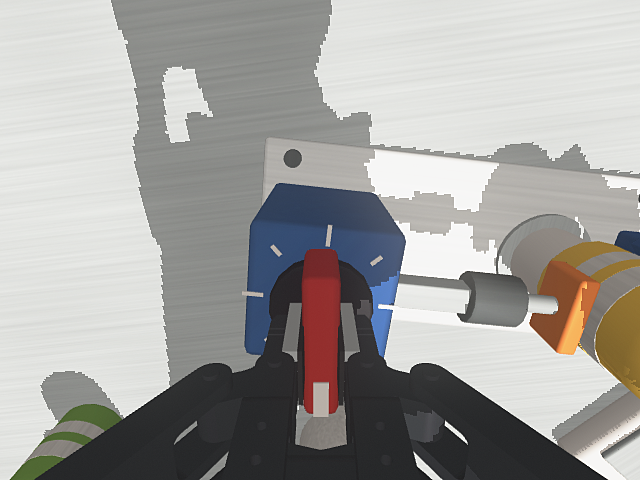

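View pics/m12.png

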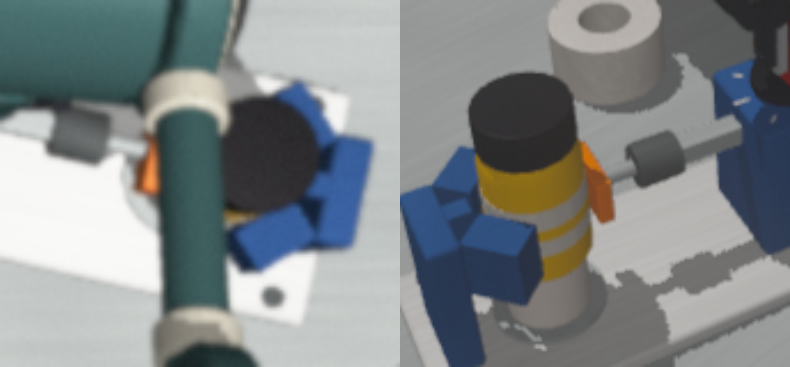

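The knob turned fully with the tool to q6 = 1.591. The sleeve has advanced on the sprung rod while the pad stayed on the jar. I'm letting go and retreating.

Request:
move_arm --series "0 0 0 0 0 0 -0.7; 0 0 0 0 0 0 -0.4; 0 0 0 0 0 0 0; 0 0 0 0 0 0 0.3; 0 0 0 0 0 0 0.3; 0 0 0 0 0 -0.1 0.3; 0 0 0 0 0 -0.25 0.3; 0 0 0 0 0 -0.4 0.3"

```text
time: 28.9
tool_pos: [0.5933, -0.035, 0.195]
tcp_rot: [-2.081, 2.352, -0.001]
wrist_force: [-0.1, 1.2, 1.0]
width: 0.649
```

Request:
move_arm --series "0 0 0 0 0 -0.12 0.3; 0 0 0 0 0 -0.25 0.3; 0 0 0 0 0 -0.38 0.3; 0 0 0 0 0 -0.5 0.3; 0 0 0 0 0 -0.63 0.3; 0 0 0 0 0 -0.76 0.3; 0 0 0 0 0 -0.88 0.3; 0 0 0 0 0 -1 0.3"

```text
time: 29.7
tool_pos: [0.593, -0.0349, 0.2943]
tcp_rot: [2.082, -2.353, -0.0]
wrist_force: [0.7, 0.3, 0.4]
width: 0.649
```

Request:
move_arm --series "0 0 0 0.1 0 0 0.3; 0 0 0 0.22 0 0 0.3; 0 0 0 0.35 0 0 0.3; 0 0 0 0.48 0 0 0.3; 0 0 0 0.6 0 0 0.3; 0 0 0 0.75 0 0 0.3; 0 0 0 0.9 0 0 0.3; 0 0 0 1 0 0 0.3"

```text
time: 30.5
tool_pos: [0.5806, -0.1359, 0.2932]
tcp_rot: [2.081, -2.354, 0.0]
wrist_force: [0.6, -0.0, 0.1]
width: 0.653
```

```bash
python3 trk.py; python3 - <<'E'
from h import *
import cv2
for n in ["top","scene","wrist"]:
    cv2.imwrite(f"pics/{n}13.png",viewer.read_camera(n)["pixels"][:,:,::-1])
E
```

```text
start {'n': 217, 'x0': 223, 'x1': 240, 'y0': 299, 'y1': 328, 'redge': 235.25, 'bot': 319.81, 'cx': np.float64(231.05), 'cy': np.float64(311.13)}
q6 1.424 yaw -1.6944 {'n': 242, 'x0': 218, 'x1': 232, 'y0': 302, 'y1': 336, 'redge': 228.03, 'bot': 326.67, 'cx': np.float64(225.46), 'cy': np.float64(320.58)} M,F [ 0.015  0.019 -0.021  0.139  0.05   0.128] t 30.65
```

View pics/top13.png

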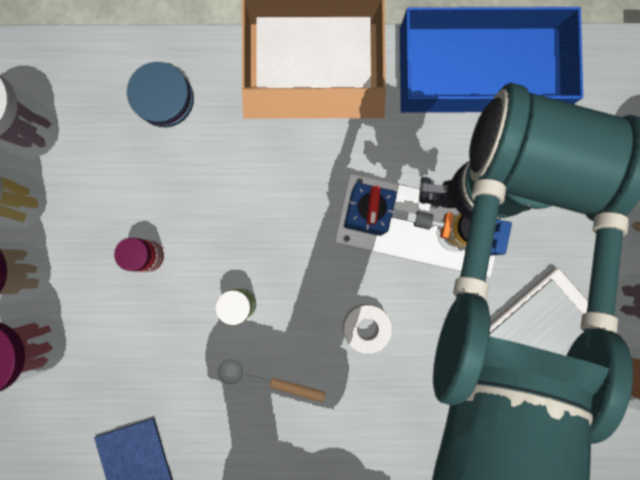

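View pics/scene13.png

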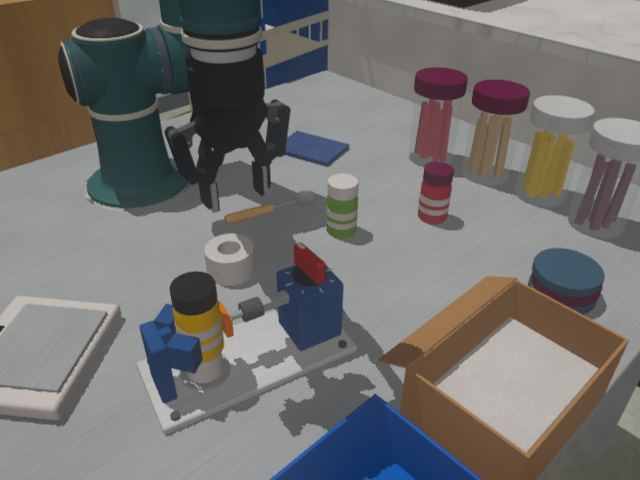

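```bash
python3 - <<'E'
import cv2
i=cv2.imread("pics/top13.png")
cv2.imwrite("pics/t13c.png",cv2.resize(i[160:290,325:525],None,fx=4,fy=4,interpolation=cv2.INTER_CUBIC))
i=cv2.imread("pics/scene13.png")
cv2.imwrite("pics/s13c.png",cv2.resize(i[230:420,130:370],None,fx=3.3,fy=3.3,interpolation=cv2.INTER_CUBIC)[:600])
E
```

```text
(no output)
```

View pics/t13c.png

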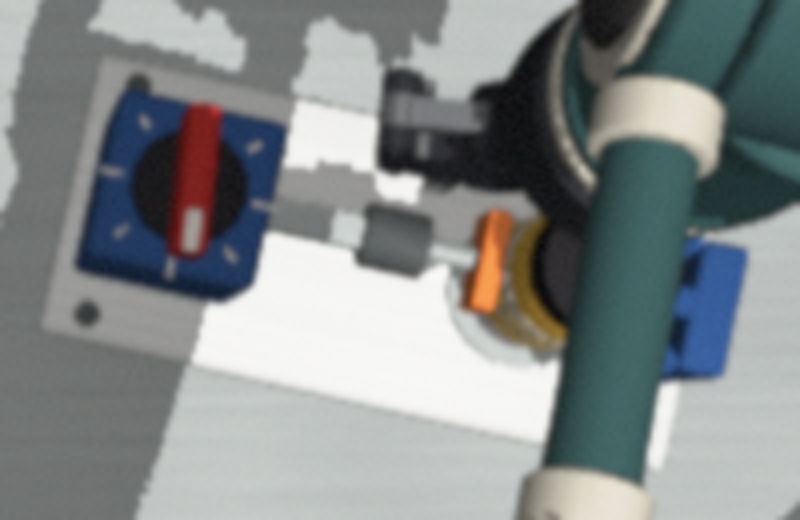

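View pics/s13c.png

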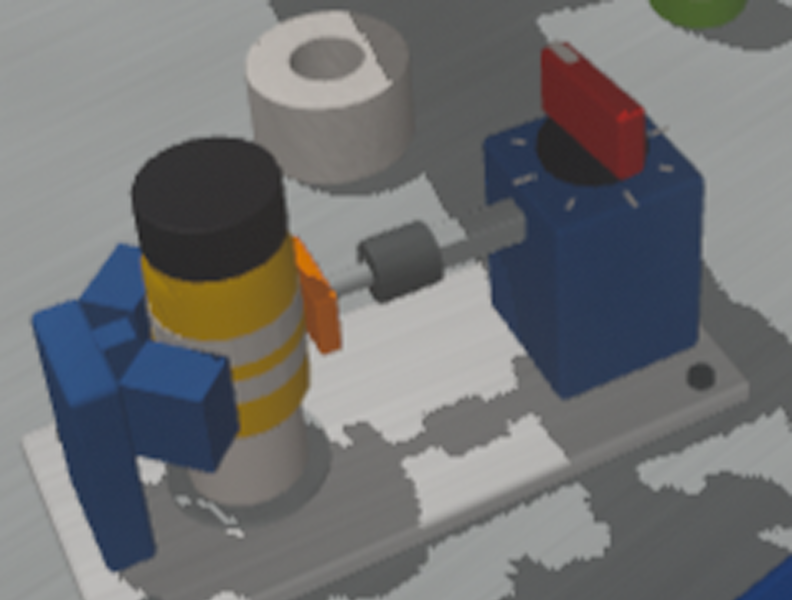

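Top view: the sleeve advanced about 32 mm and the pad about 12.6 mm, so the spring is compressed about 19.5 mm against a nominal 18.8. The jar is upright on the pedestal in the V, the bystander jars haven't moved, and the gripper is clear. I'm handing in.

```bash
python3 -c "
from workcell import bot
print(bot.finish_job())"
```

```text
the job is handed in; nothing more can be done
None
```

The yellow jar is clamped upright on the white pedestal against the V stop, and I handed the job in at about 31 s of the 67 s allowed. No verdict was reported.

- **Placing:** I gripped the jar by its lid and carried it over the clamp. On the first touchdown it rubbed one face of the V, so I lifted it and shifted it 1 mm. I then eased it against both faces (about 2 N) and released it there before touching the knob.
- **Clamping:** I turned the knob about 2.68 rad clockwise in one grip. The pad stopped advancing at about 1.05–1.09 rad, so the turn after contact was about 1.59–1.63 rad, against 1.57 for an exact quarter. I let go and moved the arm clear.
- **Last checks:**
  - **Pad and spring:** the pad did not move after release. The top view gives about 19.5 mm of spring travel against 18.8 mm nominal.
  - **Jars:** the yellow jar is upright, and the red and green jars stand where they were.
  - **Wrist force:** it read about zero.
- **Disagreements:** the two contact estimates differ by about 0.04 rad. The camera positions for the yellow jar differed by 2–3 mm, and I used the wrist camera's.

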